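# Charge the grinding jar

## Task

Charge the large open grinding jar: pick up the scoop, bring its lip down close over the jar's mouth before you tip it, so that the balls roll in without a long drop and none goes astray, and tip all six in. Then set the empty scoop back upright on the bench and put the jar's lid on properly, seated flat in the mouth; do not shift the jar or disturb the other things on the bench.

Things in the scene. Friction and masses are not known exactly. Their poses are not given: they have to be found in the camera images.
- jar_mouth (a point): Centre of the mouth of the large steel grinding jar, in the plane of its rim, z up. The jar is a loose, heavy (2.4 kg) upright cylinder, 120 mm outside diameter, 90 mm high, wall 10 mm, so the mouth is 100 mm across; its floor is 80 mm below the rim. It stands open on the bench.
- scoop_grip (a point): Centre of the steel scoop's black handle, where to grasp: a cross bar over the pan, 24 mm thick (x), 82 long (y), 22 high, a flat strap at each end, 75 free between them. Scoop loose, 0.28 kg plus balls; pan 76 wide, back and sides 46 high. x forward to the pouring lip, y along the bar, z up when it stands. 102 mm above the underside, 51 mm ahead of the outside of the back wall.
- scoop_lip (a point): Middle of the upper edge of the scoop's pouring lip: 86 mm forward (+x) of scoop_grip and 80 mm below it; same axes. The floor turns up 25 degrees over the last 41 mm; the lip is 22 mm above the underside. Level, it holds the balls; they begin to roll out at about 25 degrees forward tilt and all are out by 45 to 50.
- scoop_pan (a point): A point inside the scoop, 18 mm above its underside, 10 mm forward of scoop_grip; same axes as scoop_grip.
- lid_grip (a point): Centre of the bridge grip on the jar's steel lid, where to grasp: a bar 80 mm long (x), 24 wide (y), 18 high, its middle 2 mm above this point, underside 23 mm above the flange. Lid 0.55 kg: flange 124 across, 10 thick, below it a tapered spigot 93 across, 6 deep, a loose fit in the jar's mouth. This point is 46 mm above the spigot's underside, which stands on the bench at the start. z up.
- lid_seat (a point): Centre of the underside of the lid's flange, 40 mm below lid_grip: the face that rests on the jar's rim. z up.
- ball1_center (a point): Centre of one of the six white ceramic grinding balls, 25 mm diameter, 49 g, loose, hard and lively (it rolls freely and bounces), lying in the scoop at the start.
- ball2_center (a point): Centre of one of the six white ceramic grinding balls, 25 mm diameter, 49 g, loose, hard and lively (it rolls freely and bounces), lying in the scoop at the start.
- ball3_center (a point): Centre of one of the six white ceramic grinding balls, 25 mm diameter, 49 g, loose, hard and lively (it rolls freely and bounces), lying in the scoop at the start.
- ball4_center (a point): Centre of one of the six white ceramic grinding balls, 25 mm diameter, 49 g, loose, hard and lively (it rolls freely and bounces), lying in the scoop at the start.
- ball5_center (a point): Centre of one of the six white ceramic grinding balls, 25 mm diameter, 49 g, loose, hard and lively (it rolls freely and bounces), lying in the scoop at the start.
- ball6_center (a point): Centre of one of the six white ceramic grinding balls, 25 mm diameter, 49 g, loose, hard and lively (it rolls freely and bounces), lying in the scoop at the start.
- cup_a: Clear plastic colour cup, empty, about 76 mm across, 38 mm high, loose bystander. Origin at the centre of its underside.
- cup_b: A second such cup, loose bystander.
- small_jar: Smaller closed steel grinding jar, 80 mm across, 73 mm high with its knob, loose bystander. Origin at the centre of its underside.
- pot: Closed colour pot with white cap, 68 mm across, 75 mm high, loose bystander. Origin at the centre of its underside.
- spatula: Mixing spatula lying on the bench, 190 mm long along its x, loose bystander.

How it is judged:
On the way, in this order (a step that is already met when the one before it is completed fails the run):
1. the scoop's lip is brought over the jar's mouth, no more than 60 mm above the rim, with all six balls still in the scoop (distance between each of ball1_center, ball2_center, ball3_center, ball4_center, ball5_center, ball6_center and scoop_pan below 0.085 m and horizontal distance between scoop_lip and jar_mouth below 0.055 m and z of scoop_lip in the frame of jar_mouth below 0.06 m), for 0.1 s.
2. all six balls are in the jar (z of each of ball1_center, ball2_center, ball3_center, ball4_center, ball5_center, ball6_center in the frame of jar_mouth below -0.02 m and horizontal distance between each of ball1_center, ball2_center, ball3_center, ball4_center, ball5_center, ball6_center and jar_mouth below 0.05 m), for 0.2 s.
At the end, for the whole second after the job is handed in: All six balls lie in the jar, more than 20 mm below its rim; the lid rests in the mouth, centred within 6 mm, its flange on the rim within 3 mm, level within 0.06 rad; the jar stands upright on the bench; the scoop stands upright on the bench (within 0.08 rad and 5 mm) (all of step 2 and horizontal distance between lid_seat and jar_mouth below 0.006 m and z of lid_seat in the frame of jar_mouth between -0.003 and 0.003 m and angle between lid_grip's own z axis and vertical below 0.06 rad and angle between jar_mouth's own z axis and vertical below 0.05 rad and height (world z) of jar_mouth below 0.094 m and angle between scoop_grip's own z axis and vertical below 0.08 rad and height (world z) of scoop_grip below 0.107 m); the robot touches nothing.
It fails at once if a ball rolls over the scoop's lip while more than about 70 mm above the jar's rim ((x of ball1_center in the frame of scoop_lip above 0.012 m and z of ball1_center in the frame of jar_mouth above 0.085 m) or (x of ball2_center in the frame of scoop_lip above 0.012 m and z of ball2_center in the frame of jar_mouth above 0.085 m) or (x of ball3_center in the frame of scoop_lip above 0.012 m and z of ball3_center in the frame of jar_mouth above 0.085 m) or (x of ball4_center in the frame of scoop_lip above 0.012 m and z of ball4_center in the frame of jar_mouth above 0.085 m) or (x of ball5_center in the frame of scoop_lip above 0.012 m and z of ball5_center in the frame of jar_mouth above 0.085 m) or (x of ball6_center in the frame of scoop_lip above 0.012 m and z of ball6_center in the frame of jar_mouth above 0.085 m)).
It fails at once if a ball goes astray: it lies outside both the scoop and the jar ((distance between ball1_center and scoop_pan above 0.11 m and horizontal distance between ball1_center and jar_mouth above 0.065 m) or (distance between ball2_center and scoop_pan above 0.11 m and horizontal distance between ball2_center and jar_mouth above 0.065 m) or (distance between ball3_center and scoop_pan above 0.11 m and horizontal distance between ball3_center and jar_mouth above 0.065 m) or (distance between ball4_center and scoop_pan above 0.11 m and horizontal distance between ball4_center and jar_mouth above 0.065 m) or (distance between ball5_center and scoop_pan above 0.11 m and horizontal distance between ball5_center and jar_mouth above 0.065 m) or (distance between ball6_center and scoop_pan above 0.11 m and horizontal distance between ball6_center and jar_mouth above 0.065 m)).
It fails at once if the jar is shifted more than 20 mm, or tipped (distance of jar_mouth from where it was at the start of the episode above 0.02 m or angle between jar_mouth's own z axis and vertical above 0.15 rad).
It fails at once if a bystander is shifted more than 25 mm (distance of any of cup_a, cup_b, small_jar, pot, spatula from where it was at the start of the episode above 0.025 m).
It also fails if it takes over 72 s, if anything falls off the work surface, if the arm or the gripper's body presses on something with over 40 N, if the wrist force passes 120 N, or if a joint passes its speed limit or range.

## Robot

A 6-joint arm with a two-finger parallel gripper is mounted at the origin on the work surface. World frame = base frame: x ahead of the robot, y to its left, z up, the work surface at z = 0. Lengths are in m, angles in rad, forces in N, time in s.
With the tool pointing down it reaches from about 0.275 to 0.825 m from the base axis. Payload 5.2 kg.
Tool frame: the origin (TCP) lies midway between the tips of the shut fingers; the grasp point (between the pads) lies 19 mm behind it; z points along the fingers, y is the line along which they close (so a half turn about z gives the same grasp; the last joint's range is limited). The gripper opens to 93 mm and grips with 3 to 60 N. Pads are 15 mm wide; open, the fingers measure 128 mm over their backs; the gripper's body (75 mm by 188 mm) begins 65 mm behind the grasp point.
Start: joints at [1.047, 0.259, 1.535, -0, 1.348, -0.203], TCP at [0.173, 0.522, 0.219] pointing down, gripper open.
Joint ranges: [-3.14, 3.14], [-0.91, 2.08], [0.19, 2.58], [-1.22, 4.36], [0.22, 2.71], [-3.12, 3.12]. Speed limits (rad/s): [2.57, 2.57, 3.14, 3.14, 3.14, 3.14].

## Interface

Orientations are given as a 3x3 rotation matrix whose columns are the frame's x, y, z axes.
In Python, from cell import ctrl, camera gives the robot as it stands. Calls block until the motion is done:
- ctrl.move_ptp(position, orientation): joint-space move of the TCP to a pose.
- ctrl.move_l(position, rotation=None, max_speed=0.15): straight line of the TCP; rotation=None keeps the orientation; max_speed is the mean speed in m/s.
- ctrl.set_joints(angles): joint-space move.
- ctrl.release() and ctrl.gripper_close(grasp_force=None): open the fingers fully, or close them until they stop; grasp_force is the grip in N (None keeps the last).
- ctrl.hold(seconds).
- ctrl.solve_ik(position, orientation): joint angles nearest the present ones, or None.
- ctrl.sense(): the state.
- camera(name): name is "scene" or "top" or "wrist"; returns a dict with "image" (480x640x3 uint8, red, green, blue), "intrinsics" (3x3 intrinsics, pixels), "dist" ([k1, k2, p1, p2, k3] as OpenCV has them; the pictures are not rectified), "rvec" (rotation vector, rad) and "tvec" (3), from world to camera coordinates, as OpenCV has them; the wrist camera has in their place "T_tool_cam" (4x4, takes a point from camera to tool coordinates, whose origin is the TCP and whose axes are the flange's). Camera axes: x right, y down, z forward; pixel columns grow to the right and rows downward; lengths in m; the calibration is good to about 2 mm. A picture is of the moment at which its call begins: read the wrist's pose just before it. There is no depth.
A pose or a line that the arm cannot do raises ctrl.Unreachable and nothing moves.
- ctrl.finish_job(): hands the job in; it is judged then, once.
The state is a dict: "t": time; "q": joint angles; "joint_vel": joint speeds; "joint_torque": joint torques, N m; "eef_pos": TCP position; "tool_rot": TCP orientation; "force": force on the tool from outside, world axes, zero at the start; "torque": the same for the moment, N m; "finger_gap": opening from 0.0 (shut) to 1.0 (fully open); "gripper_force": force on a finger pad.
Only numpy, scipy, OpenCV 4.12 (cv2) and the standard library are available. Lean on these libraries where they do the work, as an engineer would, in place of code of your own. Each camera call takes 0.05 s, during which the arm holds its last target. There are 200 camera calls.

## Working session

There is one attempt and no reset: what is moved stays moved. The work goes in short steps, each a Python script; the robot and the scene stay as the last script left them, time stands still between calls to the robot, and variables do not carry over. Pictures are saved under pics/ and viewed, at most 10 in all, crops included, and the job is handed in when it is done.

```bash
mkdir -p pics; ls
python3 - <<'E'
from cell import ctrl,camera
import cv2,pickle
d={}
for n in("top","scene","wrist"):
    s=ctrl.sense(); c=camera(n); d[n]=(c,s); cv2.imwrite(f"pics/{n}0.png",c["image"][:,:,::-1])
    print(n,{k:v for k,v in c.items() if k!="image"})
pickle.dump(d,open("d0.pkl","wb")); print(s)
E
```

```text
pics
top {'intrinsics': array([[438.75990555,   0.        , 317.09163287],
       [  0.        , 438.75990555, 239.15493534],
       [  0.        ,   0.        ,   1.        ]]), 'dist': array([0.01641515, 0.        , 0.        , 0.        , 0.        ]), 'rvec': array([ 2.13020129, -2.12999652,  0.17205242]), 'tvec': array([-0.05890963,  0.58310665,  0.89730705])}
scene {'intrinsics': array([[544.96084218,   0.        , 320.83483353],
       [  0.        , 544.96084218, 238.56218029],
       [  0.        ,   0.        ,   1.        ]]), 'dist': array([-0.12596277,  0.        ,  0.        ,  0.        ,  0.        ]), 'rvec': array([ 0.99233391,  2.26328773, -1.23128033]), 'tvec': array([ 0.44200433, -0.15050108,  1.36972017])}
wrist {'intrinsics': array([[340.02237386,   0.        , 326.39884281],
       [  0.        , 340.02237386, 243.88387665],
       [  0.        ,   0.        ,   1.        ]]), 'dist': array([-0.05730673,  0.        ,  0.        ,  0.        ,  0.        ]), 'T_tool_cam': array([[ 6.05986575e-04, -9.60441422e-01, -2.78481433e-01,
         7.66552132e-02],
     
[... 347 characters left out ...]
    1.34797611e+00, -2.02749934e-01]), 'joint_vel': array([-0.00052389, -0.00132927, -0.00242387,  0.00022472,  0.00145969,
       -0.00211777]), 'joint_torque': array([ 1.89851919e-03, -4.38210297e+01, -2.84647197e+01,  7.18863308e-02,
        3.61961802e-02, -2.94755512e-05]), 'eef_pos': array([0.17316816, 0.5215511 , 0.21793779]), 'tool_rot': array([[-9.48963827e-01,  3.15383925e-01, -7.97344190e-04],
       [ 3.15384750e-01,  9.48962967e-01, -1.32168809e-03],
       [ 3.39810932e-04, -1.50570438e-03, -9.99998809e-01]]), 'force': array([ 0.0630102 , -0.29308891, -0.42703639]), 'torque': array([ 0.00473967, -0.00021755,  0.00786748]), 'gripper_force': 0.0, 'finger_gap': 1.0000916682397363}
```

View pics/top0.png

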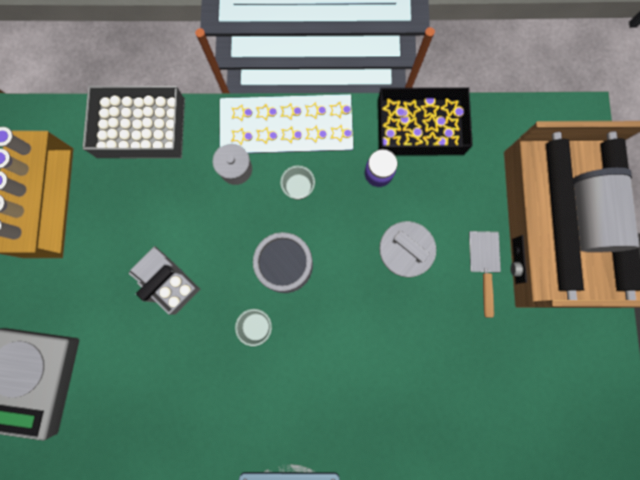

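View pics/scene0.png

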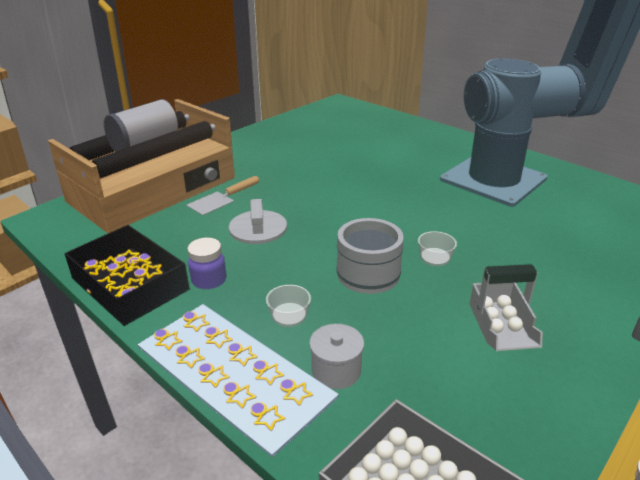

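Run:
```python
import cv2,numpy as np
a=cv2.imread("pics/top0.png")[230:330,110:220];b=cv2.imread("pics/scene0.png")[250:360,460:560];w=cv2.imread("pics/wrist0.png")
f=lambda i:cv2.resize(i,(400,300),interpolation=cv2.INTER_CUBIC)
cv2.imwrite("pics/c1.png",np.vstack([np.hstack([f(a),f(b)]),np.hstack([f(w),f(cv2.imread("pics/top0.png")[170:330,210:420])])]))
```

```text
(no output)
```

View pics/c1.png

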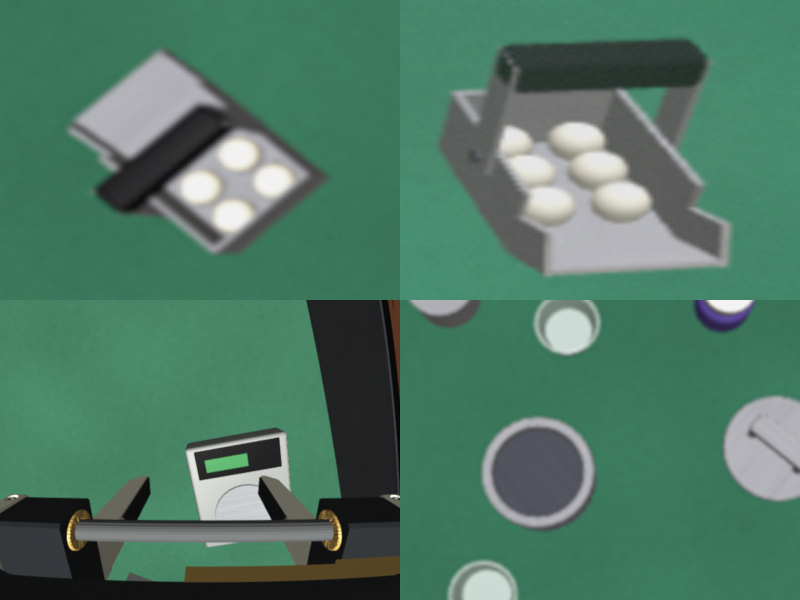

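```bash
cat > h.py <<'E'
import numpy as np,cv2,pickle
from scipy.spatial.transform import Rotation as R
def cam(c,s=None):
    "world->cam R,t"
    if "rvec" in c: return cv2.Rodrigues(np.array(c["rvec"]))[0],np.array(c["tvec"])
    T=np.eye(4);T[:3,:3]=s["tool_rot"];T[:3,3]=s["eef_pos"];T=np.linalg.inv(T@c["T_tool_cam"]);return T[:3,:3],T[:3,3]
def plane(c,px,z,s=None):
    Rm,t=cam(c,s);u=cv2.undistortPoints(np.array(px,float).reshape(-1,1,2),c["intrinsics"],c["dist"]).reshape(-1,2)
    d=np.c_[u,np.ones(len(u))]@Rm;o=-Rm.T@t
    return o+d*((z-o[2])/d[:,2])[:,None]
def proj(c,P,s=None):
    Rm,t=cam(c,s);return cv2.projectPoints(np.array(P,float).reshape(-1,1,3),cv2.Rodrigues(Rm)[0],t,c["intrinsics"],c["dist"])[0].reshape(-1,2)
def blob(m,seed):
    n,l=cv2.connectedComponents(m.astype(np.uint8));b=(l==l[seed[1],seed[0]])&m
    return max(cv2.findContours(b.astype(np.uint8),0,1)[0],key=cv2.contourArea)
def circ(P):
    A=np.c_[2*P[:,:2],np.ones(len(P))];x=np.linalg.lstsq(A,(P[:,:2]**2).sum(1),rcond=None)[0];return x[:2],np.sqrt(x[2]+x[0]**2+x[1]**2)
def down(yaw):
    "tool down, tool y axis at world yaw"
    y=np.array([np.cos(yaw),np.sin(yaw),0]);z=np.array([0,0,-1.]);return np.c_[np.cross(y,z),y,z]
E
python3 - <<'E'
from h import *
d=pickle.load(open("d0.pkl","rb"));c=d["top"][0];im=c["image"].astype(int);sc=d["scene"][0];si=sc["image"].astype(int)
g=im.max(2);sat=g-im.min(2)
m=blob((g<115)&(sat<40),(283,262));P=plane(c,m,.09);print("mouth",circ(P),len(m))
m=blob(sat<25,(385,250));print("lid",circ(plane(c,m,.016)))
m=blob((g<60),(156,283));r=cv2.minAreaRect(m);print("bar",r,plane(c,[r[0]],.105));b=cv2.boxPoints(r);print(plane(c,b,.108))
print("balls", plane(c,[(110+x/3.636,230+y/3) for x,y in[(237,155),(272,180),(201,187),(232,215)]],.018))
print("scoop corners back (z .046)",plane(c,[(110+x/3.636,230+y/3) for x,y in[(326,178),(215,250)]],.046),"lip",plane(c,[(110+x/3.636,230+y/3) for x,y in[(163,50),(70,128)]],.022))
print("scene bar",plane(sc,[(460+x/4,250+y/2.727) for x,y in[(105,62),(303,62)]],.102))
g=si.max(2);print(g[240,370],si[240,370])
m=blob((g<115)&((g-si.min(2))<40),(370,240));print("mouth sc",circ(plane(sc,m,.09)))
l=lambda x,y:(210+(x-400)/1.905,170+(y-300)/1.875)
print("lidbar",plane(c,[l(757,425),l(800,462)],.05))
for n,p,z in[("cupb",(253,327),.038),("cupa",(298,182),.038),("pot",(382,162),.075),("sj",(231,160),.06)]:print(n,plane(c,[p],z))
E
```

```text
mouth (array([0.53109535, 0.01302534]), np.float64(0.04771423503785219)) 132
lid (array([ 0.56753637, -0.25898716]), np.float64(0.061574911311882266))
bar ((155.50001525878906, 282.0), (13.435029029846191, 43.133514404296875), 45.0) [[0.48705725 0.26305294 0.105     ]]
[[0.466151   0.30012207 0.108     ]
 [0.52680384 0.24345343 0.108     ]
 [0.50772021 0.22337832 0.108     ]
 [0.4475141  0.28008693 0.108     ]]
balls [[0.49396268 0.25260829 0.018     ]
 [0.4757678  0.2305582  0.018     ]
 [0.47073796 0.27290704 0.018     ]
 [0.45054011 0.25315585 0.018     ]]
scoop corners back (z .046) [[0.47566032 0.19049975 0.046     ]
 [0.42550153 0.25232839 0.046     ]] lip [[0.57103028 0.30058908 0.022     ]
 [0.51344738 0.3528687  0.022     ]]
scene bar [[0.50989454 0.23377231 0.102     ]
 [0.45494385 0.29505893 0.102     ]]
114 [100 108 114]
mouth sc (array([0.5346963 , 0.01551162]), np.float64(0.04175425287818603))
lidbar [[ 0.58828847 -0.23173405  0.05      ]
 [ 0.54548989 -0.27850909  0.05      ]]
cupb [[0.39698996 0.07637001 0.038     ]]
cupa [[ 0.71440261 -0.01606943  0.038     ]]
pot [[ 0.74744094 -0.19894294  0.075     ]]
sj [[0.75795702 0.13056395 0.06      ]]
```

```bash
cat >> h.py <<'E'
D=np.deg2rad
def tcp_of_scoop(grip,phi,th,flip):
    "TCP pose for scoop_grip at grip, heading phi, forward tilt th"
    S=R.from_euler('zyx',[phi,th,0]).as_matrix() # positive rot about y: nose down
    T=S@np.c_[[0,-1,0],[1,0,0],[0,0,-1]] if False else S@np.array([[0,1,0],[1,0,0],[0,0,-1]]).astype(float)
    if flip: T=T@np.diag([-1,-1,1])
    return np.asarray(grip)+T[:,2]*.019,T,S
def grip_from_lip(lip,phi,th):
    S=R.from_euler('zyx',[phi,th,0]).as_matrix();return np.asarray(lip)-S@[.086,0,-.080]
E
python3 - <<'E'
from h import *
from cell import ctrl
J=np.array([.5325,.0142,.09]);lo=np.array([-3.14,-.91,.19,-1.22,.22,-3.12]);hi=np.array([3.14,2.08,2.58,4.36,2.71,3.12])
for fl in(0,1):
    p,T,_=tcp_of_scoop([.486,.262,.102],D(47.5),0,fl);print(fl,"pick",np.round(ctrl.solve_ik(p,T),2))
    for ph in range(-180,180,15):
        qs=[]
        for th,dz in((0,.14),(0,.04),(20,.02),(55,.012)):
            lip=J+[-.03*np.cos(D(ph)),-.03*np.sin(D(ph)),dz]
            p,T,_=tcp_of_scoop(grip_from_lip(lip,D(ph),D(th)),D(ph),D(th),fl);qs.append(ctrl.solve_ik(p,T))
        if all(q is not None for q in qs):
            q=np.array(qs);print(fl,ph,"margin",round(np.minimum(q-lo,hi-q).min(),2),np.round(q[0],2),np.round(q[-1],2))
for a in(137,-43):print("lid",a,ctrl.solve_ik([.5675,-.259,.03],down(D(a))),ctrl.solve_ik([.5325,.0142,.12],down(D(a))))
E
```

```text
0 pick [ 0.29  0.39  1.71 -0.    1.04 -0.54]
0 -150 margin 0.02 [-0.06  0.39  1.18 -0.    1.57  2.56] [-0.04  1.35  0.21 -0.06  2.55  2.55]
0 -135 margin 0.12 [-0.02  0.36  1.22 -0.    1.56  2.33] [-0.02  1.29  0.31 -0.02  2.5   2.33]
0 -120 margin 0.23 [ 0.01  0.32  1.28 -0.    1.54  2.1 ] [0.   1.22 0.42 0.01 2.46 2.1 ]
0 -105 margin 0.29 [ 0.03  0.27  1.34 -0.    1.53  1.86] [0.02 1.16 0.53 0.02 2.42 1.86]
0 -90 margin 0.33 [ 0.04  0.22  1.41 -0.    1.51  1.61] [0.02 1.09 0.63 0.03 2.38 1.6 ]
0 -75 margin 0.36 [ 0.03  0.16  1.48 -0.    1.5   1.34] [0.02 1.02 0.73 0.02 2.35 1.33]
0 -60 margin 0.38 [ 0.01  0.1   1.55 -0.    1.49  1.06] [0.   0.96 0.81 0.01 2.33 1.05]
0 -45 margin 0.4 [-0.03  0.05  1.61 -0.    1.48  0.75] [-0.02  0.91  0.88 -0.02  2.31  0.76]
0 -30 margin 0.41 [-0.09  0.01  1.65 -0.    1.48  0.43] [-0.05  0.87  0.93 -0.05  2.3   0.46]
0 -15 margin 0.42 [-0.16 -0.02  1.68 -0.    1.48  0.1 ] [-0.08  0.85  0.96 -0.09  2.29  0.16]
0 0 margin 0.43 [-0.24 -0.03  1.69 -0.    1.48 -0.24] [-0.12  0.84  0.98 -0.13  2.28 -0.15]
0 15 margin 0.43 [-0.3  -0.02  1.68 -0.    1.48 -0
[... 2607 characters left out ...]
 0.98]
1 120 margin 0.25 [-0.33  0.31  1.29 -0.    1.54  0.72] [-0.21  1.21  0.44 -0.26  2.42  0.72]
1 135 margin 0.14 [-0.29  0.35  1.23 -0.    1.56  0.5 ] [-0.19  1.28  0.33 -0.25  2.47  0.48]
1 150 margin 0.04 [-0.24  0.38  1.19 -0.    1.57  0.28] [-0.16  1.34  0.23 -0.23  2.52  0.24]
lid 137 [-6.06719204e-01  5.62131057e-01  1.56797586e+00 -4.44089210e-16
  1.01148573e+00 -2.99782028e+00] [-1.82870646e-01  3.15838074e-01  1.71436607e+00 -4.44089210e-16
  1.11138851e+00 -2.57397172e+00]
lid -43 [-6.06719204e-01  5.62131057e-01  1.56797586e+00 -4.44089210e-16
  1.01148573e+00  1.43772374e-01] [-1.82870646e-01  3.15838074e-01  1.71436607e+00 -4.44089210e-16
  1.11138851e+00  5.67620933e-01]
```

```bash
sed -i "s/'zyx'/'ZYX'/" h.py
python3 - <<'E'
from h import *
from cell import ctrl
J=np.array([.5325,.0142,.09]);lo=np.array([-3.14,-.91,.19,-1.22,.22,-3.12]);hi=np.array([3.14,2.08,2.58,4.36,2.71,3.12])
for fl in(0,1):
    for ph in range(-180,180,15):
        qs=[]
        for th,dz in((0,.14),(0,.04),(20,.02),(55,.012)):
            lip=J+[-.03*np.cos(D(ph)),-.03*np.sin(D(ph)),dz]
            p,T,_=tcp_of_scoop(grip_from_lip(lip,D(ph),D(th)),D(ph),D(th),fl);qs.append(ctrl.solve_ik(p,T))
        if all(q is not None for q in qs):
            q=np.array(qs);print(fl,ph,"margin",round(np.minimum(q-lo,hi-q).min(),2),np.round(q[0],2),np.round(q[-1],2))
E
```

```text
0 -180 margin 0.11 [-0.15  0.41  1.15 -0.    1.58  2.99] [-0.38 -0.06  2.39  1.91  0.33  0.98]
0 -165 margin 0.22 [-0.1   0.4   1.16 -0.    1.58  2.78] [-0.62 -0.02  2.36  1.49  0.69  1.07]
0 -150 margin 0.31 [-0.06  0.39  1.18 -0.    1.57  2.56] [-0.74  0.06  2.27  1.27  0.96  1.01]
0 -135 margin 0.45 [-0.02  0.36  1.22 -0.    1.56  2.33] [-0.77  0.17  2.13  1.1   1.17  0.94]
0 -120 margin 0.61 [ 0.01  0.32  1.28 -0.    1.54  2.1 ] [-0.75  0.28  1.97  0.96  1.35  0.88]
0 -105 margin 0.77 [ 0.03  0.27  1.34 -0.    1.53  1.86] [-0.7   0.39  1.81  0.83  1.52  0.82]
0 -90 margin 0.94 [ 0.04  0.22  1.41 -0.    1.51  1.61] [-0.64  0.49  1.64  0.72  1.68  0.76]
0 -75 margin 0.87 [ 0.03  0.16  1.48 -0.    1.5   1.34] [-0.56  0.58  1.47  0.62  1.84  0.68]
0 -60 margin 0.72 [ 0.01  0.1   1.55 -0.    1.49  1.06] [-0.48  0.66  1.32  0.5   1.99  0.57]
0 -45 margin 0.6 [-0.03  0.05  1.61 -0.    1.48  0.75] [-0.39  0.73  1.19  0.38  2.11  0.44]
0 -30 margin 0.5 [-0.09  0.01  1.65 -0.    1.48  0.43] [-0.3   0.79  1.08  0.23  2.21  0.27]
0 -15 margin 0.44 [-0.16 -0.02  1.68 -0.    1.48  0.1 ] [-0.21
[... 2139 characters left out ...]
.48  2.58] [-0.03  0.83  1.   -0.31  2.23  2.78]
1 30 margin 0.52 [-0.36  0.    1.66 -0.    1.48  2.26] [ 0.05  0.8   1.06 -0.46  2.14  2.6 ]
1 45 margin 0.64 [-0.4   0.04  1.62 -0.    1.48  1.96] [ 0.13  0.74  1.16 -0.58  2.01  2.45]
1 60 margin 0.53 [-0.41  0.09  1.56 -0.    1.49  1.68] [ 0.2   0.68  1.29 -0.69  1.85  2.34]
1 75 margin 0.43 [-0.41  0.15  1.5  -0.    1.5   1.42] [ 0.26  0.6   1.44 -0.79  1.68  2.25]
1 90 margin 0.32 [-0.39  0.21  1.43 -0.    1.51  1.18] [ 0.31  0.51  1.6  -0.9   1.49  2.18]
1 105 margin 0.2 [-0.37  0.26  1.36 -0.    1.52  0.94] [ 0.33  0.41  1.77 -1.02  1.28  2.12]
1 120 margin 0.05 [-0.33  0.31  1.29 -0.    1.54  0.72] [ 0.32  0.31  1.94 -1.17  1.06  2.08]
```

Run:
```python
from h import *
from cell import ctrl,camera
d={}
for n,(x,y),a in(("jar",(.5325,.0142),47.5),("scoop",(.486,.262),47.5)):
    p,T,_=tcp_of_scoop([x,y,.27],D(a),0,0)
    ctrl.move_ptp(p,T);ctrl.hold(.15);s=ctrl.sense();c=camera("wrist");d[n]=(c,s);print(s["t"],s["eef_pos"])
pickle.dump(d,open("d1.pkl","wb"))
cv2.imwrite("pics/w1.png",np.hstack([cv2.resize(d[k][0]["image"][:,:,::-1],(400,300)) for k in d]))
cv2.imwrite("pics/w1s.png",d["scoop"][0]["image"][:,:,::-1])
c,s=d["jar"];im=c["image"].astype(int);u=proj(c,[[.5325,.0142,.09]],s)[0];print(u,im[int(u[1]),int(u[0])])
```

```text
2.525 [0.5324139  0.0150447  0.25099507]
3.7167 [0.48673663 0.2605585  0.2509673 ]
[325.27027923 226.73142751] [84 89 95]
```

View pics/w1.png

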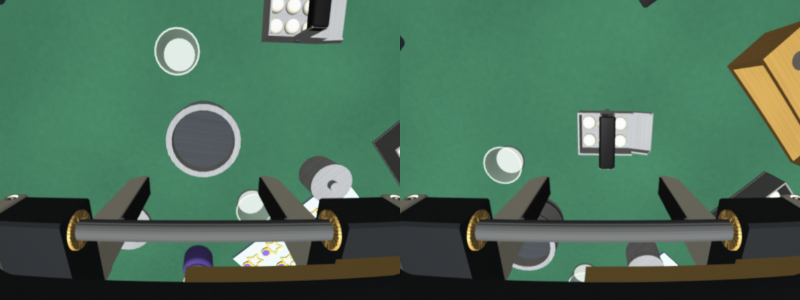

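View pics/w1s.png

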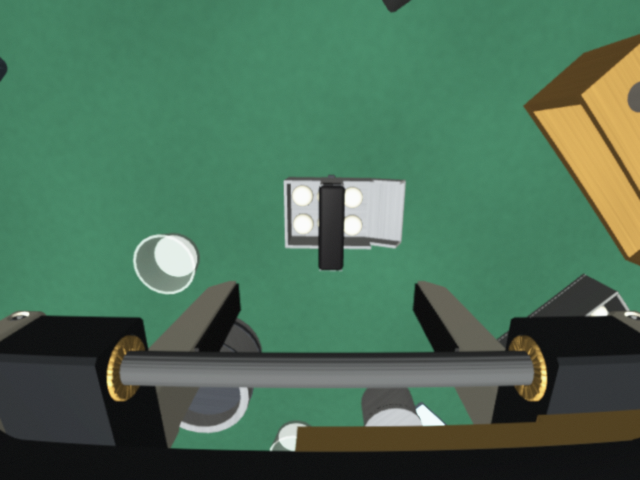

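Run:
```python
from h import *
d=pickle.load(open("d1.pkl","rb"))
c,s=d["jar"];im=c["image"].astype(int);g=im.max(2);sat=g-im.min(2)
for th in(110,125,140):
    m=blob((g<th)&(sat<40),(325,227));print(th,"mouth",circ(plane(c,m,.09,s)))
m=blob((sat<30),(325,227));print("outer",circ(plane(c,m,.09,s)))
c,s=d["scoop"];im=c["image"];g=im.max(2)
m=blob(g<50,(331,228));r=cv2.minAreaRect(m);print(r)
b=cv2.boxPoints(r);P=plane(c,b,.113,s);print(P[:,:2],"ctr",P.mean(0))
for i in(0,1):
    v=P[(i+1)%4]-P[i];print(np.hypot(*v[:2]),np.rad2deg(np.arctan2(v[1],v[0])))
# pan corners: back z .046 ; lip z .022 ; floor
Q=plane(c,[(286,178),(286,248)],.046,s);L=plane(c,[(405,181),(402,246)],.022,s)
print("back",Q.mean(0),"lip",L.mean(0));v=L.mean(0)-Q.mean(0);print(np.rad2deg(np.arctan2(v[1],v[0])),np.hypot(*v[:2]),Q.mean(0)+v*51/137)
```

```text
110 mouth (array([0.53242271, 0.01343361]), np.float64(0.048934741387880676))
125 mouth (array([0.53242045, 0.0135025 ]), np.float64(0.04923241643798563))
140 mouth (array([0.53251928, 0.01351393]), np.float64(0.049517371484181304))
outer (array([0.53145043, 0.01459063]), np.float64(0.06005718731264592))
((330.5, 225.5), (85.0, 25.0), 90.0)
[[0.44912926 0.28568286]
 [0.46417687 0.30206294]
 [0.52407548 0.24845958]
 [0.50793197 0.23089405]] ctr [0.48632839 0.26677486 0.113     ]
0.022242692164722928 47.42776837360516
0.08038136388906983 -41.82540770993316
back [0.45407146 0.23015772 0.046     ] lip [0.55017018 0.32718895 0.022     ]
45.27664410235493 0.13656508596732675 [0.48984544 0.26627884 0.03706569]
```

Run:
```python
from h import *
from cell import ctrl,camera
G=np.array([.4875,.2655,.102]);a=D(47)
p,T,_=tcp_of_scoop(G+[0,0,.06],a,0,0);ctrl.move_l(p,T,.15)
p,T,_=tcp_of_scoop(G,a,0,0);ctrl.move_l(p,T,.1)
ctrl.gripper_close(50);ctrl.hold(.2);s=ctrl.sense();print(s["t"],s["finger_gap"],s["gripper_force"],s["force"],s["eef_pos"]-p)
ctrl.move_l(p+[0,0,.15],None,.1);ctrl.hold(.2);s=ctrl.sense();print(s["t"],s["finger_gap"],s["gripper_force"],s["force"],s["torque"])
d={n:camera(n) for n in("scene","wrist")}
pickle.dump((d,s),open("d2.pkl","wb"))
cv2.imwrite("pics/l2.png",np.hstack([d["scene"]["image"][100:400,300:640,::-1],cv2.resize(d["wrist"]["image"],(400,300))[:,:,::-1]]))
```

```text
6.6667 0.2538027685986473 49.98914122581482 [ 0.88993151  0.40537733 -1.31602391] [ 2.09512694e-05  2.14272300e-05 -3.95516350e-05]
8.5167 0.25152577714465835 49.9875944852829 [ 1.21324141  0.58042387 -6.20339918] [-0.09213056 -0.01170072 -0.03466622]
```

View pics/l2.png

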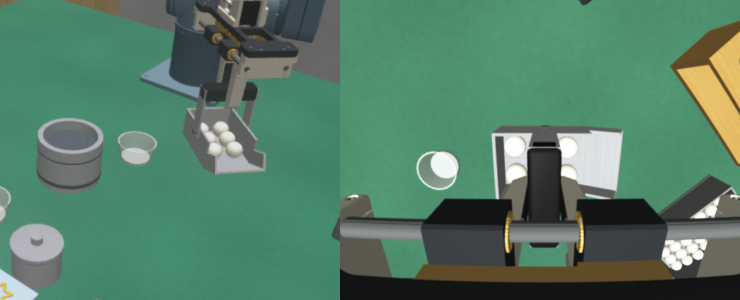

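```bash
cat >> h.py <<'E'
J=np.array([.5325,.0137,.09]);PH=D(-60)
def pour(ctrl,th,dz,back=.03,v=.1,lat=0):
    lip=J+[-back*np.cos(PH)-lat*np.sin(PH),-back*np.sin(PH)+lat*np.cos(PH),dz]
    p,T,_=tcp_of_scoop(grip_from_lip(lip,PH,D(th)),PH,D(th),0);ctrl.move_l(p,T,v)
E
python3 - <<'E'
from h import *
from cell import ctrl,camera
d,s=pickle.load(open("d2.pkl","rb"))
L=plane(d["wrist"],[((620-340)*1.6,128*1.6),((614-340)*1.6,197*1.6)],.172,s).mean(0)
_,_,S=tcp_of_scoop([0,0,0],D(47),0,0);print("lip rel grip in scoop axes",S.T@(L-(s["eef_pos"]-s["tool_rot"][:,2]*.019)))
pour(ctrl,0,.11,v=.14);pour(ctrl,0,.042,v=.07);ctrl.hold(.3)
s=ctrl.sense();print(s["t"],s["force"])
c={n:camera(n) for n in("scene","wrist","top")};pickle.dump((c,s),open("d3.pkl","wb"))
cv2.imwrite("pics/l3.png",np.hstack([cv2.resize(c["scene"]["image"][130:310,280:500],(400,327))[:,:,::-1],cv2.resize(c["wrist"]["image"],(400,327))[:,:,::-1]]))
E
```

```text
lip rel grip in scoop axes [ 0.08380919 -0.00306972 -0.07955194]
12.0583 [-0.4274506   0.21510251 -5.5447002 ]
```

View pics/l3.png

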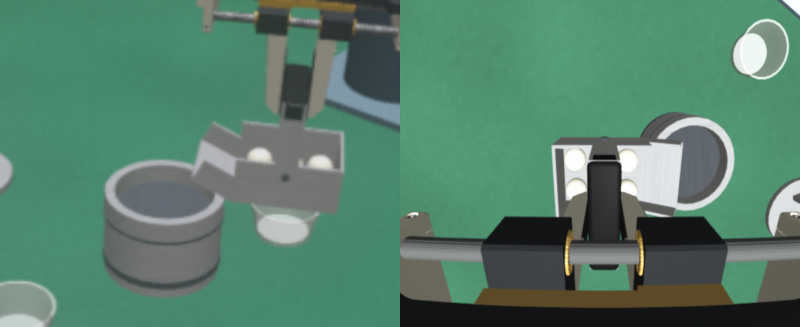

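Run:
```python
from h import *
c,s=pickle.load(open("d3.pkl","rb"));w=c["wrist"]
f=lambda x,y:((x-400)*1.6,y*480/327)
L=plane(w,[f(683,145),f(673,213)],.132,s).mean(0)
# rim right outer edge, top, bottom points
P=plane(w,[f(734,163),f(700,118),f(722,129),f(726,187),f(705,208),f(690,208)],.09,s);print(circ(P))
S=R.from_euler('Z',PH).as_matrix();print(L,"lip rel jar in scoop axes",S.T@(L-J))
```

```text
(array([0.53305909, 0.01094296]), np.float64(0.058402875563678035))
[0.5141149  0.03836005 0.132     ] lip rel jar in scoop axes [-0.03054878 -0.00359194  0.042     ]
```

Run:
```python
from h import *
from cell import ctrl,camera
for th,dz,v in((7,.034,.06),(14,.025,.06),(20,.018,.06),(25,.014,.04),(30,.012,.03),(35,.012,.03),(40,.012,.03),(46,.012,.04),(52,.012,.05),(56,.012,.05)):
    pour(ctrl,th,dz,v=v,lat=.003)
ctrl.hold(.4);s=ctrl.sense();print(s["t"],s["force"])
c={n:camera(n) for n in("scene","top")};pickle.dump((c,s),open("d4.pkl","wb"))
cv2.imwrite("pics/l4.png",np.hstack([cv2.resize(c["scene"]["image"][110:310,260:500],(400,333))[:,:,::-1],cv2.resize(c["top"]["image"][190:340,190:370],(400,333))[:,:,::-1]]))
```

```text
16.2917 [-0.14045246 -0.13188706 -2.93068881]
```

View pics/l4.png

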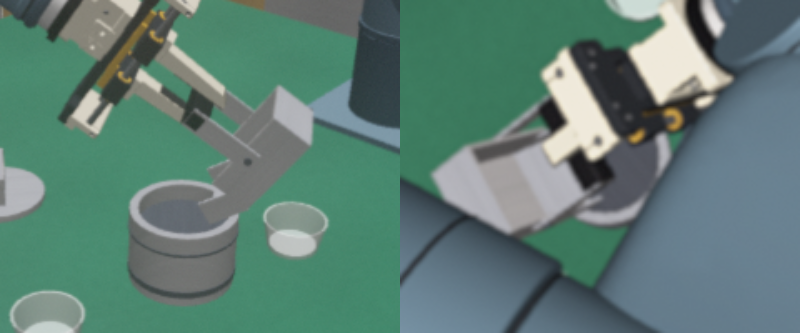

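Run:
```python
from h import *
from cell import ctrl,camera
for th,dz,v in((40,.03,.1),(20,.05,.12),(0,.1,.12)): pour(ctrl,th,dz,v=v,lat=.003)
ctrl.hold(.2);print(ctrl.sense()["force"])
G=np.array([.4875,.2655,.102]);a=D(47)
p,T,_=tcp_of_scoop(G,a,0,0);ctrl.move_l(p+[0,0,.08],T,.2);ctrl.move_l(p+[0,0,.015],None,.1);ctrl.move_l(p+[0,0,.0005],None,.03)
ctrl.hold(.2);print(ctrl.sense()["t"],ctrl.sense()["force"]);ctrl.release();ctrl.hold(.2);ctrl.move_l(p+[0,0,.15],None,.15)
d={}
for n,(x,y),b in(("jar",J[:2],0),("lid",(.5675,-.259),-43)):
    z=.27 if n=="jar" else .23
    ctrl.move_ptp([x,y,z],down(D(-43)));ctrl.hold(.2);s=ctrl.sense();d[n]=(camera("wrist"),s)
print(s["t"]);pickle.dump((d,camera("scene")),open("d5.pkl","wb"))
c,s=d["jar"];u=proj(c,[J],s)[0].astype(int);print(u)
i=lambda k:d[k][0]["image"][:,:,::-1]
cv2.imwrite("pics/l5.png",np.hstack([cv2.resize(i("jar")[max(0,u[1]-100):u[1]+100,u[0]-130:u[0]+130],(390,300)),cv2.resize(i("lid"),(400,300))]))
```

```text
[-0.45672809 -0.63325674 -3.07465004]
21.7167 [-0.86513189 -0.04203368 -2.92389359]
26.7917
[326 223]
```

View pics/l5.png

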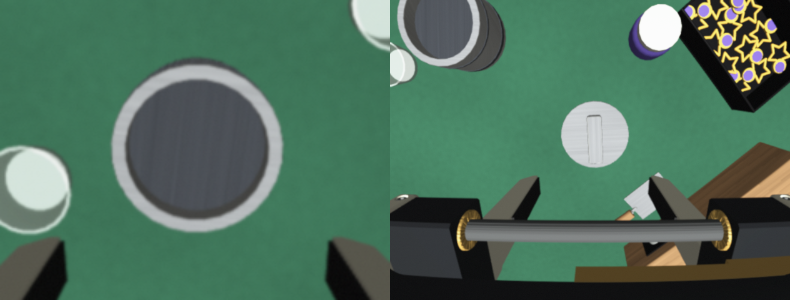

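Run:
```python
from h import *
d,sc=pickle.load(open("d5.pkl","rb"));c,s=d["jar"];im=c["image"].astype(int)
t0=pickle.load(open("d1.pkl","rb"));c0,s0=t0["jar"]
for nm,(cc,ss) in(("before",(c0,s0)),("after",(c,s))):
    g=cc["image"].max(2).astype(float);u=proj(cc,[J],ss)[0].astype(int)
    pt=g[u[1]-44:u[1]+45:4,u[0]-44:u[0]+45:4].astype(int);print(nm);print("\n".join(" ".join(f"{v:3d}" for v in r) for r in pt[::2]))
# white ball pixels in scene: whole image vs initial
i0=pickle.load(open("d0.pkl","rb"))["scene"][0]["image"].astype(int);i1=sc["image"].astype(int)
w=lambda i:((i.min(2)>195)).astype(np.uint8)
for nm,i in(("before",i0),("after",i1)):
    n,l,st,ce=cv2.connectedComponentsWithStats(w(i));print(nm,[(int(a),*map(int,b)) for a,b in zip(st[1:,4],ce[1:]) if a>15])
```

```text
before
119 193 207 205 190 114  95  95  96  95  94  96  96  98  96  96  96 102 177 201 210 204 125
201 203 157  94  94  93  94  94  92  91  90  90  91  91  93  93  93  93  96  95 117 203 205
197  92  94  94  95  94  94  95  95  96  94  93  94  93  92  94  92  93  94  92  92  92 164
 84  94  93  96  97  99  98  97  97  95  94  94  92  94  94  94  94  94  92  94  95  94  95
 94  95  95  95  95  97  96  96  95  95  95  94  94  93  94  94  93  95  93  93  95  95  95
 96  96  94  96  96  95  96  97  97  98  98  96  98  96  97  96  94  94  95  95  95  96  95
 94  94  94  94  94  93  95  95  96  96  96  97  96  96  95  94  95  94  93  93  93  94  93
 70  95  97  97  96  97  97  96  97  97  96  96  94  94  95  93  94  94  94  94  95  94  90
118  71  93  94  94  94  95  94  94  95  93  93  93  94  94  96  95  95  94  95  96  90  82
205 176  73  81  97  95  97  97  97  95  95  95  95  94  94  94  96  94  95  93  80 100 198
177 206 206 161  77  78  83  92  94  94  95  94  96  96  96  97  90  80  78 106 201 201 196
134 133 157 203 205 205 192 110  83  79  80  81  78  81  80  90 159 204 207 203 1
[... 1493 characters left out ...]
4, 8, 465), (171, 384, 446), (178, 431, 452), (179, 401, 456), (185, 371, 460), (193, 419, 466), (181, 447, 468), (194, 388, 470), (173, 357, 473), (118, 466, 475), (75, 405, 476), (51, 435, 477), (19, 374, 478)]
after [(435, 203, 246), (42, 435, 250), (186, 288, 308), (8417, 242, 379), (55, 196, 322), (66, 219, 338), (61, 169, 340), (79, 243, 355), (73, 190, 357), (97, 269, 373), (89, 214, 376), (106, 297, 393), (104, 240, 396), (119, 269, 417), (156, 397, 434), (169, 414, 443), (585, 8, 465), (174, 384, 447), (178, 431, 452), (180, 401, 456), (183, 371, 460), (193, 419, 466), (181, 447, 468), (194, 388, 470), (172, 357, 473), (118, 466, 475), (76, 405, 476), (51, 435, 477), (19, 374, 478)]
```

Run:
```python
from h import *
d,sc=pickle.load(open("d5.pkl","rb"))
c,s=d["jar"];im=c["image"].astype(int);g=im.max(2);sat=g-im.min(2);u=proj(c,[J],s)[0].astype(int)
for th in(110,130):print("mouth",circ(plane(c,blob((g<th)&(sat<40),u),.09,s)))
print("outer",circ(plane(c,blob(sat<30,u),.09,s)))
c,s=d["lid"];im=c["image"].astype(int);g=im.max(2);sat=g-im.min(2)
m=blob(sat<30,(300,215));print("lid",circ(plane(c,m,.016,s)),len(m))
m=blob(sat<30,(300,215));print("lid z.011",circ(plane(c,m,.011,s)))
f=lambda x,y:((x-390)*1.6,y*1.6)
P=plane(c,[f(587,115),f(602,115),f(603,164),f(588,164)],.057,s);print("bar top",P.mean(0),P)
v=P[0]+P[1]-P[2]-P[3];print(np.rad2deg(np.arctan2(v[1],v[0])),s["tool_rot"][:,1])
g8=g[170:280,280:350];print(s["eef_pos"])
# line segments near the bar
ls=cv2.createLineSegmentDetector().detect(g.astype(np.uint8))[0].reshape(-1,4)
for l in ls:
    if 285<l[0]<350 and 170<l[1]<275 and np.hypot(l[2]-l[0],l[3]-l[1])>40:
        Q=plane(c,l.reshape(2,2),.057,s);w=Q[1]-Q[0];print(np.round(l,1),Q[:,:2].round(4).tolist(),np.rad2deg(np.arctan2(w[1],w[0])).round(1))
```

```text
mouth (array([0.53247051, 0.01338491]), np.float64(0.049145415893789235))
mouth (array([0.53251054, 0.01344857]), np.float64(0.049517332151413004))
outer (array([0.53355385, 0.01462258]), np.float64(0.06015696298804585))
lid (array([ 0.56937497, -0.25898887]), np.float64(0.06137484287167452)) 302
lid z.011 (array([ 0.5686924 , -0.25975401]), np.float64(0.06217842211419176))
bar top [ 0.56988909 -0.25914702  0.057     ] [[ 0.58853588 -0.22019243  0.057     ]
 [ 0.60604327 -0.23642844  0.057     ]
 [ 0.55182016 -0.2986431   0.057     ]
 [ 0.53315704 -0.28132413  0.057     ]]
48.37665264574104 [ 0.73285292 -0.68038648  0.00091428]
[ 0.56800994 -0.25739694  0.23073383]
[338.  229.4 336.3 189.3] [[0.5739, -0.27], [0.6003, -0.2384]] 50.1
```

Run:
```python
from h import *
from cell import ctrl,camera
T=down(D(-41.5));p=np.array([.569,-.259,.029])
ctrl.move_l(p+[0,0,.06],T,.2);ctrl.move_l(p,None,.08);ctrl.gripper_close(50);ctrl.hold(.2)
s=ctrl.sense();print(s["t"],s["finger_gap"],s["force"])
ctrl.move_l(p+[0,0,.12],None,.12);ctrl.hold(.2);s=ctrl.sense();print(s["force"],s["torque"],s["finger_gap"])
c=camera("wrist")
im=c["image"].astype(int);g=im.max(2);sat=g-im.min(2);u=proj(c,[[.569,-.259,.136]],s)[0];print(u)
pickle.dump((c,s),open("d6.pkl","wb"))
J2=np.array([.5325,.0134])
ctrl.move_l([*J2,p[2]+.12],None,.18);ctrl.move_l([*J2,.125],None,.08);ctrl.hold(.2)
f0=ctrl.sense()["force"];print("f0",f0)
for z in np.arange(.122,.1115,-.0015):
    ctrl.move_l([*J2,z],None,.03);ctrl.hold(.1);f=ctrl.sense()["force"]-f0;print(round(z,4),f.round(1))
    if f[2]>8:break
s=ctrl.sense();print(s["t"],s["eef_pos"]);pickle.dump((camera("scene"),s),open("d7.pkl","wb"))
```

```text
29.9333 0.25508202939708696 [-1.29271173  1.24214605  0.77297797]
[-0.09955948  0.14280187 -5.68021268] [-0.05265494  0.14300915  0.03040015] 0.25583147177734966
[325.86015839 287.65473863]
f0 [ 0.65332253  0.60704153 -5.87291149]
0.122 [-0.3 -0.2  1.1]
0.1205 [-0.6 -0.2  1.3]
0.119 [-0.3  0.   0.9]
0.1175 [-2.  -0.6  0.2]
0.116 [-1.3  0.   1. ]
0.1145 [-0.7 -0.6  0.3]
0.113 [-0.4 -1.2  0.7]
36.1083 [0.53248726 0.01340412 0.11295976]
```

Run:
```python
from h import *
from cell import ctrl,camera
for z in (.1123,.1116):
    ctrl.move_l([.5325,.0134,z],None,.02);ctrl.hold(.1);f=ctrl.sense()["force"];print(z,f.round(1))
    if f[2]>0:break
ctrl.release();ctrl.hold(.2);p=ctrl.sense()["eef_pos"];ctrl.move_l(p+[0,0,.15],None,.12);ctrl.hold(.2)
s=ctrl.sense();w=camera("wrist");u=proj(w,[[.5325,.0134,.1]],s)[0].astype(int)
g=w["image"].astype(int);sat=g.max(2)-g.min(2);print(u,circ(plane(w,blob(sat<30,u+[20,0]),.1,s)))
ctrl.move_ptp([.45,.0,.42],down(D(-41.5)));sc=camera("scene");print(s["t"])
pickle.dump((w,s,sc),open("d8.pkl","wb"))
cv2.imwrite("pics/f.png",np.vstack([np.hstack([cv2.resize(w["image"][:,:,::-1],(400,300)),cv2.resize(sc["image"][190:340,280:480,::-1],(400,300))]),np.hstack([cv2.resize(sc["image"][:,:,::-1],(400,300)),cv2.resize(sc["image"][230:380,440:640,::-1],(400,300))])]))
```

```text
0.1123 [-3.5  0.2  4.4]
[325 226] (array([0.53347059, 0.01352538]), np.float64(0.06176473431861663))
39.4917
```

View pics/f.png

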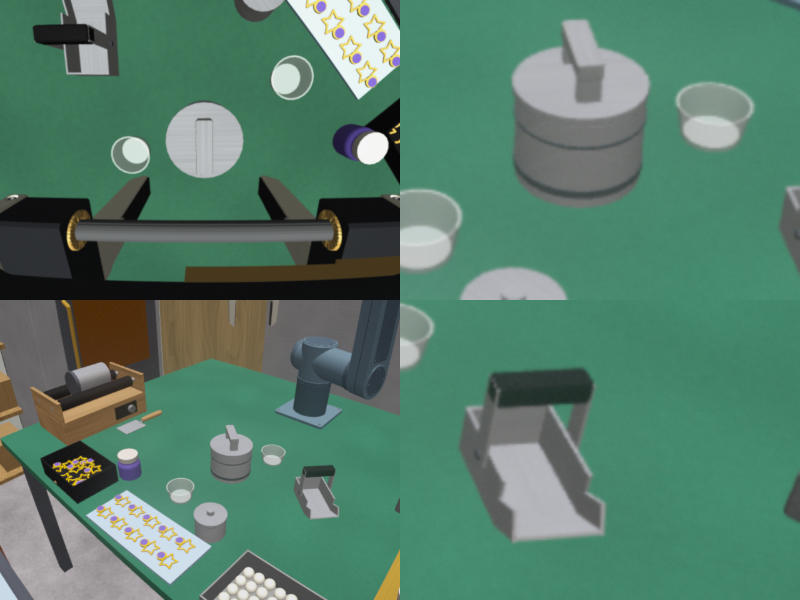

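The lid sits flat and centred on the jar (fitted centre about 1 mm off). The scoop stands upright and empty, and the other items have not moved. I'm handing in the job.

```bash
python3 -c "
from cell import ctrl
print(ctrl.finish_job())"
```

```text
the job is handed in; nothing more can be done
None
```

I handed the job in at about 41 s; it returned no verdict. The lid is seated flat, about 1 mm off centre, and the scoop is upright and empty. The balls could not be seen inside the jar, so all six being in it is inferred from the scoop losing about their weight and none lying on the bench.

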